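# Lay a turned spindle in the V cradle of an inspection fixture

## Robot

A 6-joint arm with a two-finger parallel gripper is mounted at the origin on the work surface. World frame = base frame: x ahead of the robot, y to its left, z up, the work surface at z = 0. Lengths are in m, angles in rad, forces in N, time in s.
With the tool pointing down it reaches from about 0.4 to 0.925 m from the base axis. Payload 3.4 kg.
Tool frame: the origin (TCP) lies at the very end of the fingers, on their centre line; the grasp point (between the pads) lies 19 mm behind it; z points along the fingers, y is the line along which they close (so a half turn about z gives the same grasp; the last joint's range is limited). The gripper opens to 85 mm and grips with 20 to 120 N. Pads are 22 mm wide; open, the fingers measure 114 mm over their backs; the gripper's body (76 mm by 85 mm) begins 54 mm behind the grasp point. The pads swing forward as they close: fully open they stand 13 mm farther back than shut.
Start: joints at [1.232, 0.307, 1.506, -0, 1.328, -0.073], TCP at [0.151, 0.555, 0.231] pointing down, gripper open.
Joint ranges: [-3.12, 3.12], [-1.05, 2.28], [0.14, 2.33], [-1.42, 4.57], [0.1, 2.73], [-2.68, 2.68]. Speed limits (rad/s): [2.57, 2.57, 3.14, 3.14, 3.14, 3.14].

## Interface

Orientations are given as [roll, pitch, yaw] about the fixed x, y, z axes, in that order (R = Rz(yaw) Ry(pitch) Rx(roll)).
In Python, from rig import r gives the robot as it stands.
- The arm moves only by the shell command python3 -m jog 'ROWS'. ROWS is JSON, a list of rows, each a list of 7 numbers: the closure, from -1 (fully open) to 1 (shut), then the shift along the tool's x, y, z in m, then the turn, a rotation vector about the tool's x, y, z in rad. A call has 1 to 5 rows; each row is the pose to reach, as a shift and turn from the pose commanded when the call began, along the tool's axes at that moment; what a row does not reach only later rows make up. A row lasts 1/8 s, in which the tool goes at most 62.5 mm and 10.7 degrees, less where a joint would pass 70% of its speed; a pose out of reach is approached as far as the arm can. A call with a gripper value outside its range is refused whole. The fingers move at their own pace and stop on an object; the grip force is fixed at half the most. Time passes only in rows, so rows that repeat a pose let the fingers close. It gives the time, the measured TCP pose, the force, the opening and the grip force at its end, in the units of the state.
- r.get_obs(): the state, without advancing time (a new reading comes with each control period).
- r.grab_frame(name): name is "side" or "top" or "wrist"; returns a dict with "pixels" (384x512x3 uint8, red, green, blue), "mtx" (3x3 intrinsics, pixels), "extrinsics" (4x4, takes a point from camera to world coordinates). Camera axes: x right, y up, looking along -z (the intrinsics and any distortion apply to the point x, -y, -z); pixel columns grow to the right and rows downward; lengths in m; the calibration is good to about 2 mm. A picture is of the moment at which its call begins. There is no depth.
- r.hand_in(): hands the job in; it is judged then, once.
The state is a dict: "time_s": time; "joint_pos": joint angles; "joint_vel": joint speeds; "tau": joint torques, N m; "position": TCP position; "eef_rot": TCP orientation; "contact_force": force on the tool from outside, world axes, zero at the start; "moment": the same for the moment, N m; "finger_gap": opening from 0.0 (shut) to 1.0 (fully open); "gripper_force": force on a finger pad.
Only numpy, scipy, OpenCV 4.12 (cv2) and the standard library are available. Lean on these libraries where they do the work, as an engineer would, in place of code of your own. Each camera call takes 0.05 s, during which the arm holds its last target. There are 200 camera calls.

## Task

Pick up the long collared spindle standing on the plywood parts board, lay it on its side in the two V plates of the green inspection fixture with its foot (the end it stands on, nearer the collar) towards the gauge, and push it along the Vs until the foot is fully home, flat against the steel stop block. Press gently on the stop, with no more than 25 N, do not ram the fixture, leave the spindle lying there, and do not disturb the two short turned parts on the board.

Things in the scene. Friction and masses are not known exactly. Their poses are not given: they have to be found in the camera images.
- spindle_mid (a point): Centre of the spindle (80 mm above its foot on its axis). A plain aluminium turned shaft, 160 mm long and 26 mm in diameter, about 0.3 kg, with one collar 42 mm in diameter that reaches from 50 to 60 mm above the foot. It starts standing on its foot on the parts board. Its z axis runs along the shaft from the foot to the other end.
- spindle_foot (a point): Centre of the spindle's flat foot face, 80 mm below spindle_mid on the shaft's axis; same axes.
- home (a point): Where the centre of the spindle's foot face belongs: on the face of the steel stop block, 75 mm above the table, on the cradle's centre line. Its y axis is horizontal, along the Vs away from the stop, the way the spindle's other end must point; x lies across the Vs, z up.
- stop: The plain steel stop block at the gauge end of the Vs, fixed to the fixture: 50 mm wide (x), 22 mm thick (y), from 26 to 96 mm above the table; same axes as home, origin on its face at home. It bears 25 N at most. Behind it lies the round gauge head (50 mm in diameter, up to 88 mm above the table).
- fixture: The fixture, fixed to the table; same axes as home, which lies at y = -80, z = 75 mm. Origin on the table, under the centre of the spindle when home. Green bed 100 mm (x) by 280 mm (y), with a steel strip, top 26 mm above the table; between the V plates nothing stands higher, so the lying shaft is free there on both sides and below.
- v_far (a point): Bottom of the V in the plate far from the stop, mid-plate, 57 mm above the table. Both plates are 14 mm thick, with 90 degree Vs open upward, the sides reaching 75 mm above the table (mouth 36 mm wide, 54 mm over all). They span 14 to 28 mm and 126 to 140 mm from home along its y. The spindle stays where it is left in the Vs; sliding it along them takes 1 to 3 N.
- gauge_tip (a point): Tip of the sprung gauge pin, 8 mm in diameter, that sticks 5 mm out of the stop face at home. It yields at 0.3 to 0.4 N until flush: the hard stop comes only behind it. It is too weak to push the lying spindle back.
- board: Parts board: plywood slab 170 x 200 x 12 mm, fixed to the table, origin at the centre of its underside. The spindle and two short parts stand on it.
- stub_mid (a point): Centre of the short collared stub, not to be disturbed: aluminium, 58 mm tall, 26 mm in diameter with a collar 42 mm in diameter, standing on the board; this point lies 29 mm above its foot.
- pin_mid (a point): Centre of the plain pin, not to be disturbed: aluminium cylinder 32 mm in diameter, 50 mm tall, standing on the board; this point lies 25 mm above its foot.
There are look-alikes about, which are no part of the job. Leave any red or yellow look-alike of the part that bears spindle_mid alone.

How it is judged:
At the end, for the whole second after the job is handed in: The spindle lies at rest in both Vs, parallel to them within 0.05 rad, foot towards the gauge and within 2 mm of the stop face along the Vs, and within 4 mm of the home point across and in height (y of spindle_foot in the frame of home below 0.002 m and x of spindle_foot in the frame of home between -0.004 and 0.004 m and z of spindle_foot in the frame of home between -0.004 and 0.004 m and angle between the z axis of spindle_mid and the y axis of home, either way round below 0.05 rad and distance between spindle_mid and home below 0.09 m and y of spindle_mid in the frame of home above 0.07 m and linear speed of spindle below 0.02 m/s); the robot touches nothing.
It fails at once if the spindle was pressed against the stop block with more than 25 N (contact force between spindle and stop above 25 N).
It fails at once if the spindle was rammed into the fixture with more than 100 N (contact force between spindle and fixture above 100 N).
It fails at once if the short collared stub was moved by more than 15 mm (distance of stub_mid from where it was at the start of the episode above 0.015 m).
It fails at once if the plain pin was moved by more than 15 mm (distance of pin_mid from where it was at the start of the episode above 0.015 m).
It also fails if it takes over 45 s, if anything falls off the work surface, if the arm or the gripper's body presses on something with over 40 N, if the wrist force passes 120 N, or if a joint passes its speed limit or range.

## Working session

There is one attempt and no reset: what is moved stays moved. The work goes in short steps, Python scripts to look and compute and a shell command to move; the robot and the scene stay as the last step left them, time stands still between calls to the robot, and variables do not carry over. Pictures are saved under pics/ and viewed, at most 11 in all, crops included, and the job is handed in when it is done.

```bash
mkdir -p pics; ls; python3 - <<'E'
from rig import r
import cv2,numpy as np,pickle
o=r.get_obs();print(o)
ims=[]
for n in("side","top","wrist"):
    f=r.grab_frame(n);pickle.dump(f,open(f"{n}0.pkl","wb"));print(n,f.keys(),f["mtx"].round(1).tolist(),f["extrinsics"].round(3).tolist())
    ims.append(f["pixels"][:,:,::-1])
    cv2.imwrite(f"pics/{n}0.png",cv2.resize(ims[-1],(800,600)))
E
```

```text
pics
{'time_s': 0.0, 'joint_pos': array([ 1.23147262e+00,  3.07548352e-01,  1.50769428e+00, -2.96114242e-05,
        1.32834606e+00, -7.34947411e-02]), 'joint_vel': array([-0.00099098,  0.00050935,  0.00213413, -0.00077171, -0.00105187,
       -0.00145618]), 'tau': array([-4.27437717e-04, -4.57558107e+01, -2.51915234e+01, -2.56400290e-04,
        1.31672906e-02,  1.17278262e-05]), 'position': array([0.15085784, 0.55414019, 0.23038724]), 'eef_rot': array([-3.13959989e+00, -1.17912909e-04,  2.87577071e+00]), 'contact_force': array([ 1.44831545, -0.51299939, -0.43238824]), 'moment': array([-0.0011907 ,  0.01731173,  0.0023421 ]), 'gripper_force': 0.0, 'finger_gap': 1.0037871001283942}
side dict_keys(['pixels', 'mtx', 'extrinsics']) [[419.5, 0.0, 257.0], [0.0, 419.5, 195.2], [0.0, 0.0, 1.0]] [[0.956, 0.188, -0.224, 0.205], [-0.292, 0.665, -0.687, -0.784], [0.02, 0.723, 0.691, 0.96], [0.0, 0.0, 0.0, 1.0]]
top dict_keys(['pixels', 'mtx', 'extrinsics']) [[391.5, 0.0, 254.4], [0.0, 391.5, 191.2], [0.0, 0.0, 1.0]] [[-0.016, 0.993, -0.113, 0.391], [-1.0, -0.018, -0.017, 0.063], [-0.019, 0.113, 0.993, 0.991], [0.0, 0.0, 0.0, 1.0]]
wrist dict_keys(['pixels', 'mtx', 'extrinsics']) [[298.8, 0.0, 262.7], [0.0, 298.8, 195.9], [0.0, 0.0, 1.0]] [[0.264, -0.929, -0.26, 0.084], [0.965, 0.253, 0.074, 0.572], [-0.002, -0.27, 0.963, 0.373], [0.0, 0.0, 0.0, 1.0]]
```

View pics/side0.png

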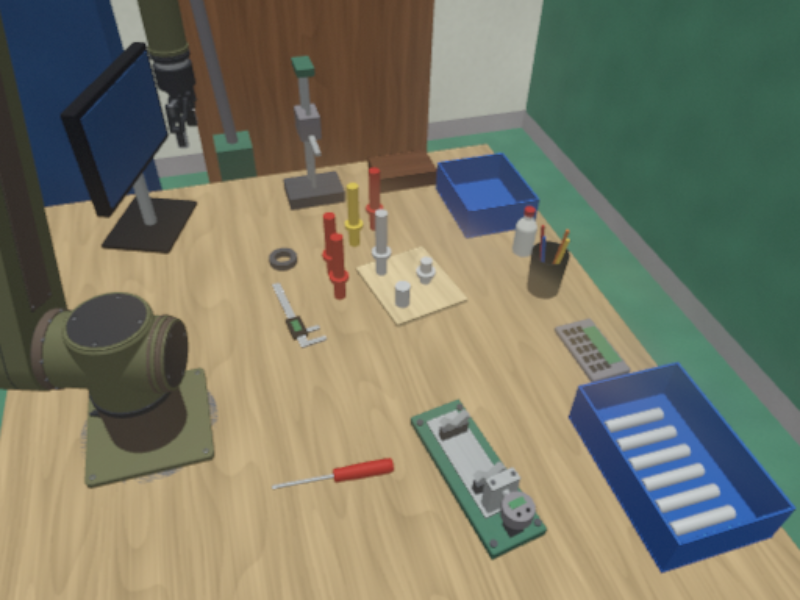

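View pics/top0.png

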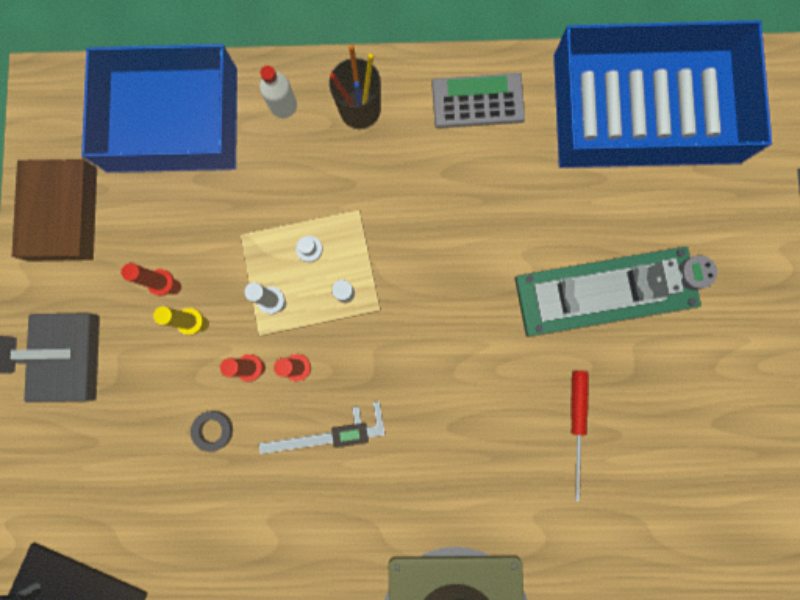

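The side view shows the spindle at about (381,240), with red and yellow look-alikes to its left and the stub and pin at (426,268) and (402,293). The top view shows the spindle top at (257,292), the stub at (308,247), the pin at (342,291), and the fixture from (520,300) to (700,272) with the gauge at the right (-y) end.

```bash
cat > h.py <<'E'
import numpy as np,cv2,pickle
from scipy.spatial.transform import Rotation as R
def ray(f,u,v):
    K,E=f["mtx"],f["extrinsics"]
    d=E[:3,:3]@np.array([(u-K[0,2])/K[0,0],-(v-K[1,2])/K[1,1],-1.]);return E[:3,3],d
def onz(f,u,v,z):
    o,d=ray(f,u,v);return o+d*(z-o[2])/d[2]
def proj(f,p):
    K,E=f["mtx"],f["extrinsics"];c=E[:3,:3].T@(np.asarray(p)-E[:3,3])
    return np.array([K[0,0]*c[0]/-c[2]+K[0,2],K[1,1]*-c[1]/-c[2]+K[1,2]])
def tri(f,a,g,b):
    o,d=ray(f,*a);p,e=ray(g,*b);s=np.linalg.lstsq(np.c_[d,-e],p-o,rcond=None)[0]
    x,y=o+d*s[0],p+e*s[1];return (x+y)/2,np.linalg.norm(x-y)
def hsv(f): return cv2.cvtColor(f["pixels"],cv2.COLOR_RGB2HSV)
def blobs(m,amin=15):
    n,l,s,c=cv2.connectedComponentsWithStats(m.astype(np.uint8));return [(s[i].tolist(),c[i].round(1).tolist()) for i in range(1,n) if s[i,4]>=amin],l
def load(n): return pickle.load(open(n+".pkl","rb"))
E
python3 - <<'E'
from h import *
t,s=load("top0"),load("side0")
for n,f,(x0,y0,x1,y1) in(("top",t,(150,130,250,215)),("side",s,(225,125,300,210))):
    h=hsv(f);m=np.zeros(h.shape[:2],bool);m[y0:y1,x0:x1]=True
    m&=(h[...,1]<45)&(h[...,2]>90)
    bs,l=blobs(m)
    for b in bs: print(n,b)
    for b,c in bs:
        if b[4]>100:
            ys,xs=np.nonzero(l==l[[y for y in [0]][0],0]) if 0 else (None,None)
# fixture: green
h=hsv(t);m=(abs(h[...,0].astype(int)-75)<18)&(h[...,1]>90);m[:140]=0;m[225:]=0;m[:,:320]=0;m[:,460:]=0
pts=np.argwhere(m)[:,::-1].astype(np.float32)
for z in(.015,.02):
    P=np.array([onz(t,*p,z)[:2] for p in pts],np.float32);print(z,cv2.minAreaRect(P),len(P))
    print(cv2.boxPoints(cv2.minAreaRect(P)).round(4).tolist())
cv2.imwrite("pics/c1.png",np.vstack([cv2.resize(t["pixels"][150:225,325:465,::-1],(700,375),interpolation=2)]))
c1=cv2.resize(t["pixels"][130:220,150:250,::-1],(400,360));c2=cv2.resize(s["pixels"][125:215,225:325,::-1],(400,360));cv2.imwrite("pics/c2.png",np.hstack([c1,c2]))
E
```

```text
top ([189, 151, 17, 17, 226], [197.3, 158.8])
top ([213, 179, 14, 14, 153], [219.2, 185.6])
top ([156, 181, 27, 20, 355], [169.7, 190.1])
side ([238, 134, 13, 42, 322], [243.7, 154.5])
side ([290, 139, 10, 14, 23], [295.3, 146.8])
side ([266, 164, 13, 18, 161], [272.2, 172.5])
side ([253, 180, 10, 17, 149], [257.1, 187.7])
0.015 ((0.5107404589653015, -0.26199978590011597), (0.09659001976251602, 0.2922886610031128), 8.847699165344238) 1729
[[0.4404999911785126, -0.125], [0.4855000078678131, -0.4138000011444092], [0.5809000134468079, -0.39899998903274536], [0.5360000133514404, -0.11020000278949738]]
0.02 ((0.5101262927055359, -0.26033681631088257), (0.09609521180391312, 0.290791392326355), 8.847696304321289) 1729
[[0.44029998779296875, -0.12409999966621399], [0.48500001430511475, -0.4113999903202057], [0.5799999833106995, -0.39660000801086426], [0.5351999998092651, -0.10930000245571136]]
```

View pics/c2.png

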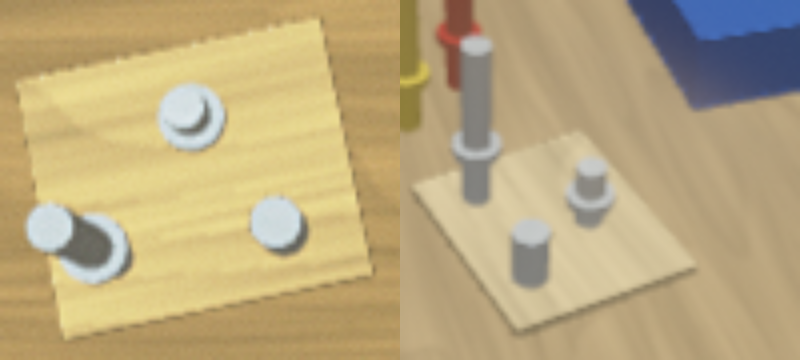

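View pics/c1.png

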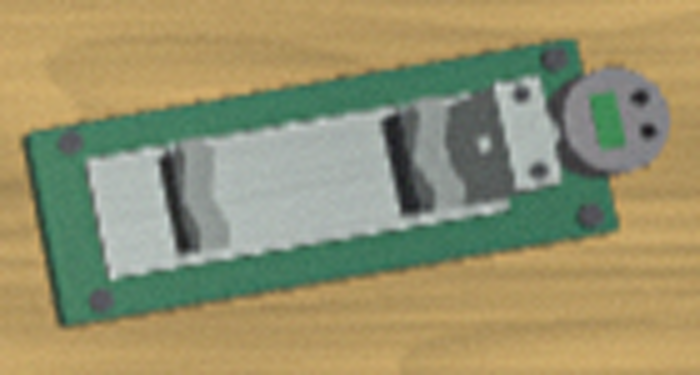

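The crops show the spindle top at top-camera (162.5,186.7) and side-camera (244.2,136.2). The stop block's top is a light plate with its front edge from (424.4,167) to (428,188). The V plates are at about x 360 and 407.

```bash
python3 - <<'E'
from h import *
t,s=load("top0"),load("side0")
print("spindle top",onz(t,162.5,186.75,.172),onz(s,244.25,136.25,.172),tri(t,(162.5,186.75),s,(244.25,136.25)))
print("stub top",onz(t,150+188/4,130+108/4,.07),"pin top",onz(t,150+277/4,130+223/4,.062))
print("pin side",onz(s,225+131/4,125+232/4,.062))
c=lambda u,v,z:onz(t,325+u/5,150+v/5,z)
print("stopfront",c(497,85,.096),c(515,190,.096),"stopback",c(540,78,.096),c(560,183,.096))
# green without LCD
h=hsv(t);m=(abs(h[...,0].astype(int)-75)<18)&(h[...,1]>90);m[:140]=0;m[225:]=0;m[:,:320]=0;m[:,460:]=0
bs,l=blobs(m);print(bs)
i=max(range(1,l.max()+1),key=lambda i:(l==i).sum())
P=np.array([onz(t,*p[::-1],.018)[:2] for p in np.argwhere(l==i)],np.float32);print(cv2.minAreaRect(P),cv2.boxPoints(cv2.minAreaRect(P)).round(4).tolist())
bs=blobs(((h[...,0]<8)|(h[...,0]>172))&(h[...,1]>150))[0];print([b for b in bs if b[0][0]<230])
print([ (onz(t,*p,.172)) for p in((227/1.5625,367/1.5625),(282/1.5625,367/1.5625),(162/1.5625,316/1.5625))])
E
```

```text
spindle top [0.49717244 0.27162964 0.172     ] [0.50069388 0.27041653 0.172     ] (array([0.49905819, 0.27139761, 0.17144233]), np.float64(0.0036934265326232603))
stub top [0.58086413 0.21529789 0.07      ] pin top [0.51140076 0.16306544 0.062     ]
pin side [0.51491512 0.16236355 0.062     ]
stopfront [ 0.54188759 -0.31319828  0.096     ] [ 0.49316734 -0.31822639  0.096     ] stopback [ 0.54477241 -0.33300746  0.096     ] [ 0.49601879 -0.33881742  0.096     ]
[([331, 158, 117, 57, 1679], [383.6, 187.7]), ([443, 169, 7, 10, 50], [446.0, 173.5])]
((0.5093095302581787, -0.25417643785476685), (0.09629315882921219, 0.2775747776031494), 8.847699165344238) [[0.44040000438690186, -0.12439999729394913], [0.4830999970436096, -0.3986999988555908], [0.5781999826431274, -0.383899986743927], [0.5354999899864197, -0.1096000000834465]]
[([167, 42, 9, 10, 75], [171.1, 46.6]), ([211, 46, 9, 11, 32], [214.8, 51.6]), ([218, 58, 8, 9, 18], [221.5, 61.7]), ([78, 168, 36, 21, 281], [94.7, 177.9]), ([152, 227, 17, 17, 138], [161.0, 235.0]), ([175, 227, 24, 17, 242], [186.6, 234.9]), ([141, 229, 15, 12, 121], [146.8, 234.7])]
[array([0.39637172, 0.3066817 , 0.172     ]), array([0.39521445, 0.2328077 , 0.172     ]), array([0.46639736, 0.39625561, 0.172     ])]
```

```bash
cat >> h.py <<'E'
YAW=np.deg2rad(8.85)
def Rt(th,yaw=YAW):  # th: deg, tool turned about its y from pointing down (x=home Y, y=home X)
    Y=np.array([-np.sin(yaw),np.cos(yaw),0]);X=np.array([np.cos(yaw),np.sin(yaw),0])
    B=np.c_[Y,X,[0,0,-1.]];return B@R.from_rotvec([0,np.deg2rad(th),0]).as_matrix()
def now():
    from rig import r
    o=r.get_obs();return np.array(o["position"]),R.from_euler("xyz",o["eef_rot"]).as_matrix(),o
def plan(*wps,grasp=True): # wps (grasp point, th[,yaw]) ; from the measured pose
    p,M,o=now()
    for w in wps:
        T=Rt(*w[1:]);q=np.array(w[0],float)+(T[:,2]*.019 if grasp else 0)
        print((M.T@(q-p)).round(4).tolist(),R.from_matrix(M.T@T).as_rotvec().round(4).tolist())
        p,M=q,T
E
python3 - <<'E'
from h import *
plan(((.35,.35,.38),0,.6),((.50,.10,.32),25),((.52,.10,.25),60))
E
```

```text
[-0.2458, -0.145, -0.1302] [-0.0016, 0.0005, 0.705]
[-0.2838, -0.0139, 0.0582] [-0.0972, 0.429, 0.4384]
[-0.0215, 0.0198, 0.0587] [0.0, 0.6109, -0.0]
```

```bash
python3 -m jog '[[-1,0,0,-0.06,0,0,0],[-1,-0.05,-0.03,-0.11,0,0,0.17],[-1,-0.11,-0.065,-0.13,0,0,0.34],[-1,-0.17,-0.1,-0.13,0,0,0.52],[-1,-0.22,-0.13,-0.13,0,0,0.7]]'
python3 - <<'E'
from h import *
plan(((.50,.10,.32),25),((.52,.10,.25),60))
print(now()[2]["joint_pos"].round(2))
E
```

```text
time_s: 0.78
position: [0.3132, 0.3881, 0.3612]
eef_rot: [3.14, -0.0, 2.171]
contact_force: [1.0, 0.2, -0.5]
finger_gap: 0.999
gripper_force: 0.0
[-0.336, -0.0051, 0.0584] [-0.0957, 0.4285, 0.4386]
[-0.0215, 0.0198, 0.0587] [0.0, 0.6109, -0.0]
[ 0.81  0.12  1.43 -0.    1.59  0.21]
```

```bash
python3 -m jog '[[-1,-0.055,0,0.01,0,0.08,0.08],[-1,-0.115,0,0.02,-0.02,0.17,0.17],[-1,-0.175,0,0.03,-0.04,0.26,0.26],[-1,-0.235,0,0.04,-0.06,0.34,0.35],[-1,-0.29,0,0.05,-0.0957,0.4285,0.4386]]'
python3 - <<'E'
from h import *
plan(((.52,.06,.24),60))
print(now()[2]["joint_pos"].round(2))
E
```

```text
time_s: 1.4
position: [0.4784, 0.1488, 0.3106]
eef_rot: [3.141, -0.438, 1.726]
contact_force: [1.2, 0.9, -1.0]
finger_gap: 1.003
gripper_force: 0.0
[-0.1044, 0.0273, 0.0395] [-0.0007, 0.6091, 0.001]
[-0.1   0.17  1.58  0.42  1.51 -0.3 ]
```

```bash
python3 -m jog '[[-1,-0.03,0.01,0.01,0,0.15,0],[-1,-0.06,0.02,0.02,0,0.3,0],[-1,-0.09,0.027,0.03,0,0.45,0],[-1,-0.104,0.027,0.04,0,0.61,0],[-1,-0.104,0.027,0.04,0,0.61,0]]'
python3 - <<'E'
from h import *
from rig import r
f=r.grab_frame("wrist");pickle.dump(f,open("w1.pkl","wb"));cv2.imwrite("pics/w1.png",f["pixels"][:,:,::-1])
p,M,o=now();print(o["joint_pos"].round(2),p)
for q in((.499,.2714,.172),(.499,.2714,.012)): print(proj(f,q))
E
```

```text
time_s: 2.02
position: [0.5157, 0.0766, 0.2256]
eef_rot: [-3.119, -1.05, 1.707]
contact_force: [-0.0, -0.3, 1.2]
finger_gap: 1.003
gripper_force: 0.0
[-0.47  0.55  1.64  0.78  1.7  -0.83] [0.51581558 0.07777287 0.22838148]
[276.17898067 128.38562822]
[274.14267522 220.85641747]
```

View pics/w1.png

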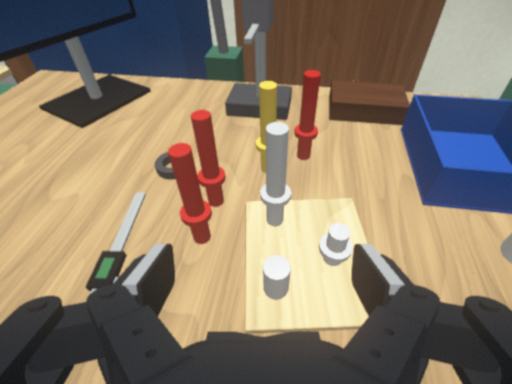

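The wrist view shows the spindle's top at (277,128), where the projection puts it (276,128). The approach over the pin (276,277) is free between the red parts on the left and the stub at (337,240).

```bash
python3 - <<'E'
from h import *
T=Rt(60)[:,2];g=np.array([.499,.2714,.105])
plan((g-.09*T,60),(g,60))
E
```

```text
[-0.0099, 0.0142, 0.1585] [-0.006, -0.0002, -0.0043]
[-0.0, -0.0, 0.09] [0.0, 0.0, 0.0]
```

```bash
python3 -m jog '[[-1,-0.005,0.007,0.04,0,0,0],[-1,-0.0095,0.014,0.1,0,0,0],[-1,-0.0095,0.014,0.15,0,0,0],[-1,-0.0095,0.014,0.155,0,0,0],[-1,-0.0095,0.014,0.155,0,0,0]]'
python3 - <<'E'
from h import *
from rig import r
f=r.grab_frame("wrist");pickle.dump(f,open("w2.pkl","wb"));cv2.imwrite("pics/w2.png",f["pixels"][:,:,::-1])
plan(((.499,.2714,.105),60))
print(proj(f,(.499,.2714,.172)))
h=hsv(f);print(blobs((h[...,1]<50)&(h[...,2]>110),300)[0])
E
```

```text
time_s: 2.7
position: [0.5092, 0.2096, 0.1467]
eef_rot: [3.136, -1.043, 1.738]
contact_force: [0.6, 0.2, 0.4]
finger_gap: 1.0
gripper_force: 0.0
[-0.0038, -0.0007, 0.0948] [-0.0038, 0.0042, 0.0062]
[263.7913381  137.61196378]
[([212, 0, 26, 32, 536], [222.4, 14.1]), ([433, 0, 79, 92, 5896], [478.1, 47.5]), ([240, 125, 50, 157, 5560], [264.6, 200.0]), ([7, 221, 74, 97, 1519], [47.6, 264.3]), ([360, 243, 44, 52, 676], [383.4, 267.9]), ([122, 244, 45, 51, 661], [141.8, 268.2]), ([333, 298, 36, 50, 1098], [348.6, 321.3])]
```

View pics/w2.png

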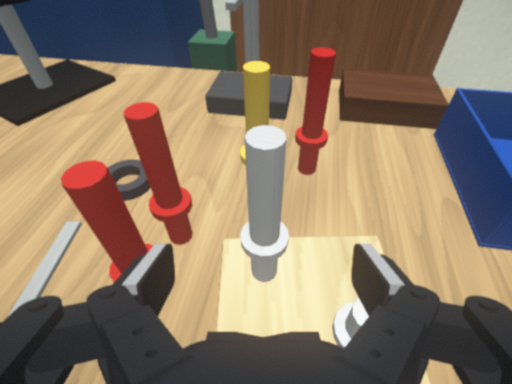

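The spindle is centred between the fingers (top centre at (265,137), matching the prediction), and the stub at (350,320) is well below the fingers. Next I advance and close.

```bash
python3 -m jog '[[-1,-0.002,-0.0007,0.04,0,0,0.003],[-1,-0.0038,-0.0007,0.075,0,0.004,0.006],[-1,-0.0038,-0.0007,0.0945,-0.003,0.004,0.006],[-1,-0.0038,-0.0007,0.0945,-0.003,0.004,0.006],[-1,-0.0038,-0.0007,0.0945,-0.003,0.004,0.006]]'
python3 -m jog '[[1,0,0,0,0,0,0],[1,0,0,0,0,0,0],[1,0,0,0,0,0,0],[1,0,0,0,0,0,0],[1,0,0,0,0,0,0]]'
```

```text
time_s: 3.38
position: [0.4967, 0.2865, 0.0944]
eef_rot: [-3.136, -1.049, 1.719]
contact_force: [0.2, 0.2, -0.1]
finger_gap: 1.002
gripper_force: 0.0
time_s: 4.0
position: [0.4958, 0.2872, 0.094]
eef_rot: [-3.132, -1.05, 1.716]
contact_force: [-0.2, -0.5, 1.1]
finger_gap: 0.283
gripper_force: 58.4
```

```bash
python3 -m jog '[[1,0.03,0,-0.017,0,0,0],[1,0.065,0,-0.037,0,0,0],[1,0.1,0,-0.058,0,0,0],[1,0.13,0,-0.075,0,0,0],[1,0.13,0,-0.075,0,0,0]]'
python3 - <<'E'
from h import *
plan(((.52,.05,.25),20),((.52,-.15,.22),-30))
print(now()[2]["joint_pos"].round(2),now()[2]["contact_force"],now()[2]["finger_gap"])
E
```

```text
time_s: 4.62
position: [0.4969, 0.2869, 0.2453]
eef_rot: [-3.141, -1.047, 1.725]
contact_force: [0.5, -0.1, -3.1]
finger_gap: 0.281
gripper_force: 58.8
[-0.1269, -0.0136, -0.1936] [-0.0, -0.6982, -0.0002]
[-0.2105, -0.0308, -0.0462] [-0.0, -0.8727, -0.0]
[-0.13  0.45  1.78  0.99  1.46 -0.71] [ 0.54128694 -0.0977448  -3.1351771 ] 0.2813343570591433
```

```bash
python3 -m jog '[[1,-0.02,-0.003,-0.05,0,-0.14,0],[1,-0.045,-0.006,-0.09,0,-0.28,0],[1,-0.07,-0.009,-0.13,0,-0.42,0],[1,-0.1,-0.012,-0.165,0,-0.56,0],[1,-0.127,-0.0136,-0.1936,0,-0.6982,0]]'
python3 -m jog '[[1,-0.045,-0.006,0,0,-0.17,0],[1,-0.09,-0.012,-0.01,0,-0.35,0],[1,-0.135,-0.018,-0.02,0,-0.52,0],[1,-0.175,-0.025,-0.03,0,-0.7,0],[1,-0.2105,-0.0308,-0.0462,0,-0.8727,0]]'
python3 - <<'E'
from h import *
c=np.array([.518,-.3157,.075]);Y=np.array([-np.sin(YAW),np.cos(YAW),0])
plan((c+Y*(.093+.02)+[0,0,.09],-30))
print(now()[2]["joint_pos"].round(2))
E
```

```text
time_s: 5.25
position: [0.5177, 0.0544, 0.2283]
eef_rot: [-3.133, -0.347, 1.722]
contact_force: [0.6, 1.9, -3.1]
finger_gap: 0.287
gripper_force: 59.6
time_s: 5.88
position: [0.5187, -0.1598, 0.1991]
eef_rot: [-3.13, 0.525, 1.732]
contact_force: [-1.6, -0.6, -4.0]
finger_gap: 0.285
gripper_force: 59.6
[-0.0182, -0.0242, 0.0692] [-0.0081, 0.0012, 0.0058]
[-0.04  0.28  1.79 -0.6   1.06  0.1 ]
```

```bash
python3 -m jog '[[1,-0.005,-0.006,0.02,0,0,0],[1,-0.012,-0.016,0.045,-0.008,0.001,0.006],[1,-0.018,-0.024,0.069,-0.008,0.001,0.006],[1,-0.018,-0.024,0.069,-0.008,0.001,0.006],[1,-0.018,-0.024,0.069,-0.008,0.001,0.006]]'
python3 - <<'E'
from h import *
from rig import r
F={}
for n in("wrist","top","side"):
    F[n]=r.grab_frame(n);pickle.dump(F[n],open(n+"3.pkl","wb"))
w=F["wrist"]["pixels"][:,:,::-1]
t=F["top"]["pixels"][150:225,325:465,::-1];s=F["side"]["pixels"][220:370,250:360,::-1]
a=cv2.resize(w,(400,300));b=cv2.resize(t,(400,214));c=cv2.resize(s,(400,545))
L=np.vstack([a,b,np.zeros((31,400,3),np.uint8)]);cv2.imwrite("pics/m3.png",np.hstack([L,c]))
p,M,o=now();print(p,o["eef_rot"],(p-.019*M[:,2]).round(4))
E
```

```text
time_s: 6.5
position: [0.5038, -0.2119, 0.1496]
eef_rot: [3.138, 0.519, 1.722]
contact_force: [0.7, 0.1, -2.1]
finger_gap: 0.285
gripper_force: 59.5
[ 0.50489399 -0.21178966  0.15089828] [3.13498214 0.5204508  1.72121488] [ 0.5034 -0.2025  0.1674]
```

View pics/m3.png

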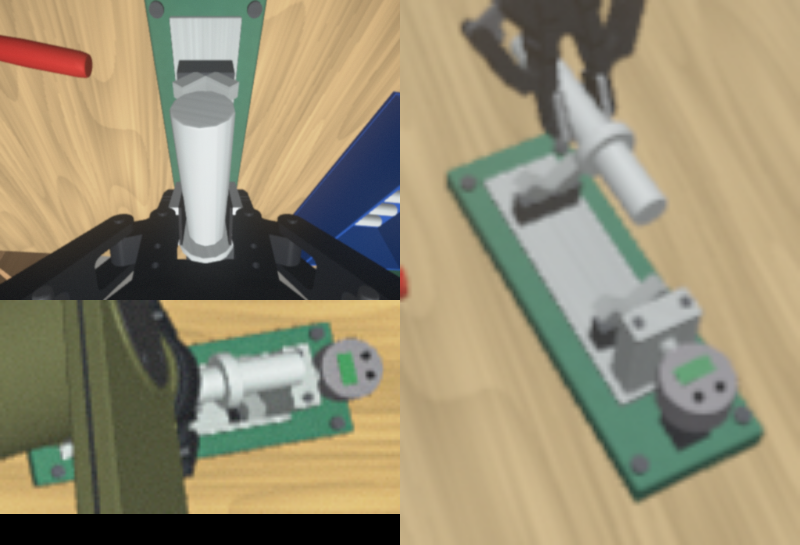

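The wrist view (400 px wide panel) shows the shaft end at (203,110) above the far V at (205,85), nearly in line. The side and top panels show the spindle lying level above the Vs, foot to the gauge. I'll measure the lateral offset from the wrist image.

```bash
python3 - <<'E'
from h import *
w=load("wrist3");h=hsv(w)
g=(abs(h[...,0].astype(int)-75)<18)&(h[...,1]>90)&(h[...,2]>40)
Y=np.array([-np.sin(YAW),np.cos(YAW)]);X=np.array([np.cos(YAW),np.sin(YAW)])
H=np.array([.518,-.3157])
def st(p): d=np.array(p)[:2]-H;return (d@X*1e3).round(1),(d@Y*1e3).round(1)
E=[]
for v in range(5,230,15):
    xs=np.nonzero(g[v,150:380])[0]+150
    if len(xs)<6: continue
    a,b=onz(w,xs[0]-.5,v,.02),onz(w,xs[-1]+.5,v,.02)
    s=(h[v,:,1]<60)&(h[v,:,2]>90); gaps=xs[np.argmax(np.diff(xs))],xs[np.argmax(np.diff(xs))+1]
    c,d=onz(w,gaps[0]+.5,v,.026),onz(w,gaps[1]-.5,v,.026)
    print(v,"bed",st(a),st(b),"strip",st(c),st(d))
# spindle silhouette
m=(h[...,1]<50)&(h[...,2]>120);m[:,:200]=0;m[:,330:]=0
for v in range(150,320,15):
    xs=np.nonzero(m[v])[0];print(v,xs[[0,-1]] if len(xs) else None)
p,M,o=now();G=p-.019*M[:,2];print("grasp",st(G),G[2])
print("camera",st(w["extrinsics"][:3,3]))
for k in(.067,0,-.093): # predicted axis points if held at grasp point, level
    q=np.r_[G[:2]+Y*k,G[2]];print(k,proj(w,q))
cv2.imwrite("pics/w3.png",cv2.resize(w["pixels"][0:240,170:350,::-1],(450,600)))
E
```

```text
5 bed (np.float64(-31.6), np.float64(184.6)) (np.float64(34.9), np.float64(184.5)) strip (np.float64(-25.8), np.float64(186.0)) (np.float64(-22.7), np.float64(186.0))
150 [209 300]
165 [220 299]
180 [223 297]
195 [225 309]
210 [219 295]
225 [230 294]
240 [232 302]
255 [235 290]
270 [224 302]
285 [238 287]
300 [236 289]
315 [230 298]
grasp (np.float64(2.9), np.float64(114.1)) 0.16738222871574943
camera (np.float64(1.3), np.float64(234.9))
0.067 [268.33530157 150.44752132]
0 [266.71528137 269.18570078]
-0.093 [265.73246608 341.22041939]
```

View pics/w3.png

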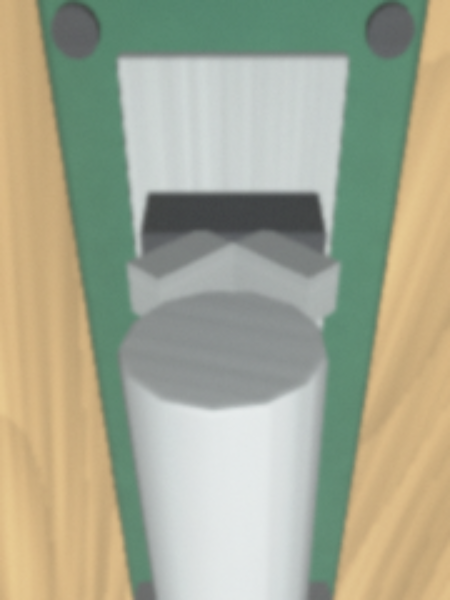

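The zoom shows the end face centred at crop (224,350), the V bottom at (233,243) and the strip's end corners at (118,57) and (348,57). I'll convert these.

```bash
python3 - <<'E'
from h import *
w=load("wrist3")
Y=np.array([-np.sin(YAW),np.cos(YAW)]);X=np.array([np.cos(YAW),np.sin(YAW)])
H=np.array([.518,-.3157])
def st(p): d=np.array(p)[:2]-H;return (d@X*1e3).round(1),(d@Y*1e3).round(1)
c=lambda u,v,z:st(onz(w,170+u/2.5,v/2.5,z))
print("strip",c(118,57,.026),c(348,57,.026)," bolts",c(76,29,.022),c(390,29,.022))
print("Vbot",c(233,243,.057),"outer",c(128,265,.075),c(340,265,.075))
print("bed edges row 300",c(88,300,.02),c(388,300,.02),"row550",c(128,550,.02),c(343,550,.02), "row0",c(37,0,.02),c(428,0,.02))
for z in(.16,.167,.175):print("end",z,c(224,350,z),c(120,350,z),c(328,350,z))
for u,v,z in((265,120,.167),):0
# collar edges / lower shaft at full-res rows
for v,a,b in((225,230,294),(285,238,287)):
    o,d=ray(w,(a+b)/2,v);print(v,st(onz(w,(a+b)/2,v,.167)))
t=load("top0");cc=lambda u,v,z:st(onz(t,325+u/5,150+v/5,z))
print("top: strip left end",cc(88,160,.026),cc(108,278,.026),"V far +Y face outer tops",cc(163,152,.075),cc(183,250,.075),"near",cc(385,115,.075),cc(405,212,.075),"stop",cc(497,85,.096),cc(515,190,.096))
E
```

```text
strip (np.float64(-27.7), np.float64(176.2)) (np.float64(31.2), np.float64(176.0))  bolts (np.float64(-38.2), np.float64(181.5)) (np.float64(41.8), np.float64(181.3))
Vbot (np.float64(1.6), np.float64(141.2)) outer (np.float64(-23.6), np.float64(144.9)) (np.float64(27.3), np.float64(144.7))
bed edges row 300 (np.float64(-46.6), np.float64(102.0)) (np.float64(53.2), np.float64(101.7)) row550 (np.float64(-46.4), np.float64(-27.2)) (np.float64(51.7), np.float64(-27.6)) row0 (np.float64(-47.4), np.float64(187.4)) (np.float64(50.7), np.float64(187.1))
end 0.16 (np.float64(0.3), np.float64(179.7)) (np.float64(-12.9), np.float64(179.7)) (np.float64(13.5), np.float64(179.7))
end 0.167 (np.float64(0.4), np.float64(184.6)) (np.float64(-11.6), np.float64(184.6)) (np.float64(12.4), np.float64(184.6))
end 0.175 (np.float64(0.5), np.float64(190.2)) (np.float64(-10.2), np.float64(190.2)) (np.float64(11.2), np.float64(190.1))
225 (np.float64(0.9), np.float64(145.6))
285 (np.float64(1.0), np.float64(98.6))
top: strip left end (np.float64(29.0), np.float64(174.1)) (np.float64(-30.1), np.float64(175.8)) V far +Y face outer tops (np.float64(21.8), np.float64(149.9)) (np.float64(-25.1), np.float64(149.9)) near (np.float64(21.2), np.float64(44.1)) (np.float64(-25.3), np.float64(44.6)) stop (np.float64(24.0), np.float64(-1.2)) (np.float64(-24.9), np.float64(1.3))
```

```bash
python3 - <<'E'
from h import *
t,s,w=load("top3"),load("side3"),load("wrist3")
Y=np.array([-np.sin(YAW),np.cos(YAW)]);X=np.array([np.cos(YAW),np.sin(YAW)]);H=np.array([.518,-.3157])
def st(p): d=np.array(p)[:2]-H;return (d@X*1e3).round(1),(d@Y*1e3).round(1)
x,e=tri(t,(431.8,171),s,(318.75,276.9));print("foot",st(x),x[2],e)
for y in(15,20,25):
  for z in(.16,.167,.175):
    q=np.r_[H+Y*y*1e-3+X*.0005,z];print(y,z,"side",proj(s,q).round(1),"top",proj(t,q).round(1))
cv2.imwrite("pics/f3.png",np.hstack([cv2.resize(s["pixels"][225:295,285:355,::-1],(400,400)),cv2.resize(t["pixels"][150:210,385:445,::-1],(400,400))]))
E
```

```text
foot (np.float64(3.6), np.float64(20.1)) 0.17261429593211147 0.0034926774469104787
15 0.16 side [318.9 282.2] top [431.7 173.8]
15 0.167 side [319.2 280.4] top [433.1 173.3]
15 0.175 side [319.7 278.3] top [434.8 172.6]
20 0.16 side [317.7 280.5] top [429.4 174.2]
20 0.167 side [318.1 278.7] top [430.8 173.7]
20 0.175 side [318.5 276.6] top [432.4 173.1]
25 0.16 side [316.5 278.8] top [427.1 174.6]
25 0.167 side [316.9 277. ] top [428.5 174.1]
25 0.175 side [317.3 275. ] top [430.1 173.5]
```

View pics/f3.png

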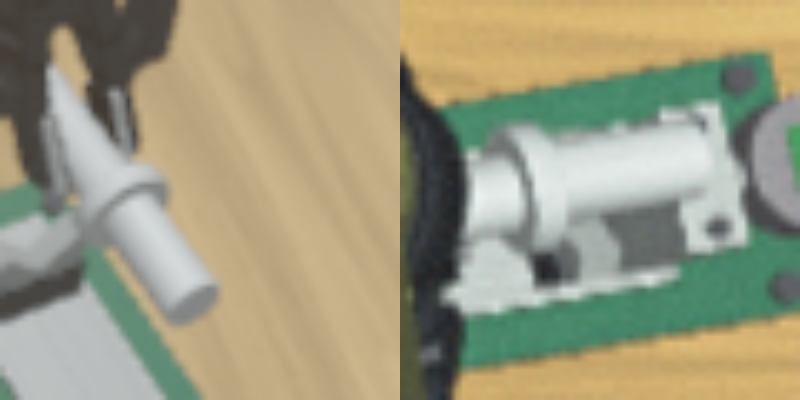

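The foot face is at side (319.3,277.9) and top (431.8,173.5). That puts it about 19 mm short of the stop at z≈0.17, within 1 mm of the centre line and near level. Lowering.

```bash
python3 -m jog '[[1,0.012,0.001,0.021,0,0,0],[1,0.024,0.001,0.0416,0,0,0],[1,0.034,0.001,0.0589,0,0,0],[1,0.04,0.001,0.0693,0,0,0],[1,0.04,0.001,0.0693,0,0,0]]'
python3 - <<'E'
from h import *
Y=np.array([-np.sin(YAW),np.cos(YAW)]);X=np.array([np.cos(YAW),np.sin(YAW)]);H=np.array([.518,-.3157])
p,M,o=now();G=p-.019*M[:,2];d=G[:2]-H;print(d@X,d@Y,G[2],o["contact_force"],o["moment"],o["eef_rot"])
E
```

```text
time_s: 7.28
position: [0.5055, -0.2116, 0.0702]
eef_rot: [3.137, 0.52, 1.722]
contact_force: [-0.1, 0.2, -2.1]
finger_gap: 0.284
gripper_force: 59.5
0.0036507041843341277 0.1142302334039514 0.08668737681919068 [-0.11248897  0.21762113 -2.12012112] [0.47796194 0.09866049 0.01542791] [3.13704572 0.52027116 1.72199873]
```

```bash
for i in 1; do python3 -m jog '[[1,0.001,0,0.0017,0,0,0],[1,0.002,0,0.0035,0,0,0],[1,0.003,0,0.0052,0,0,0],[1,0.0035,0,0.0061,0,0,0]]'; done
python3 -m jog '[[1,0.0005,0,0.0009,0,0,0],[1,0.0005,0,0.0009,0,0,0]]'
```

```text
time_s: 7.78
position: [0.5054, -0.212, 0.0638]
eef_rot: [3.136, 0.521, 1.72]
contact_force: [-1.5, -0.2, -1.9]
finger_gap: 0.282
gripper_force: 59.4
time_s: 8.02
position: [0.5049, -0.2122, 0.0627]
eef_rot: [3.137, 0.521, 1.721]
contact_force: [-2.0, -0.9, 0.8]
finger_gap: 0.284
gripper_force: 59.5
```

```bash
python3 -m jog '[[1,0.0005,0,0.0009,0,0,0],[1,0.0005,0,0.0009,0,0,0]]'; python3 -m jog '[[1,0.0005,0,0.0009,0,0,0],[1,0.0005,0,0.0009,0,0,0]]'
```

```text
time_s: 8.28
position: [0.5047, -0.2124, 0.0623]
eef_rot: [3.137, 0.522, 1.72]
contact_force: [-4.6, 0.7, 7.1]
finger_gap: 0.284
gripper_force: 60.1
time_s: 8.52
position: [0.5047, -0.2125, 0.0622]
eef_rot: [3.137, 0.523, 1.72]
contact_force: [-6.5, 2.7, 13.1]
finger_gap: 0.282
gripper_force: 60.8
```

```bash
python3 -m jog '[[1,0,-0.001,0,0,0,0],[1,0,-0.001,0,0,0,0]]'; python3 -m jog '[[0.2,0,0,0,0,0,0],[0,0,0,0,0,0,0],[0,0,0,0,0,0,0],[0,0,0,0,0,0,0]]'
python3 - <<'E'
from h import *
from rig import r
F={}
for n in("wrist","top","side"):
    F[n]=r.grab_frame(n);pickle.dump(F[n],open(n+"4.pkl","wb"))
w=F["wrist"]["pixels"][:,:,::-1]
t=F["top"]["pixels"][150:225,325:465,::-1];s=F["side"]["pixels"][220:370,250:360,::-1]
a=cv2.resize(w,(400,300));b=cv2.resize(t,(400,214));c=cv2.resize(s,(400,545))
L=np.vstack([a,b,np.zeros((31,400,3),np.uint8)]);cv2.imwrite("pics/m4.png",np.hstack([L,c]))
E
```

```text
time_s: 8.78
position: [0.5047, -0.2125, 0.0622]
eef_rot: [3.135, 0.523, 1.719]
contact_force: [-4.5, 3.1, 12.1]
finger_gap: 0.288
gripper_force: 60.4
time_s: 9.28
position: [0.5047, -0.212, 0.0602]
eef_rot: [3.136, 0.52, 1.721]
contact_force: [0.2, 0.4, 0.8]
finger_gap: 0.5
gripper_force: 0.0
```

View pics/m4.png

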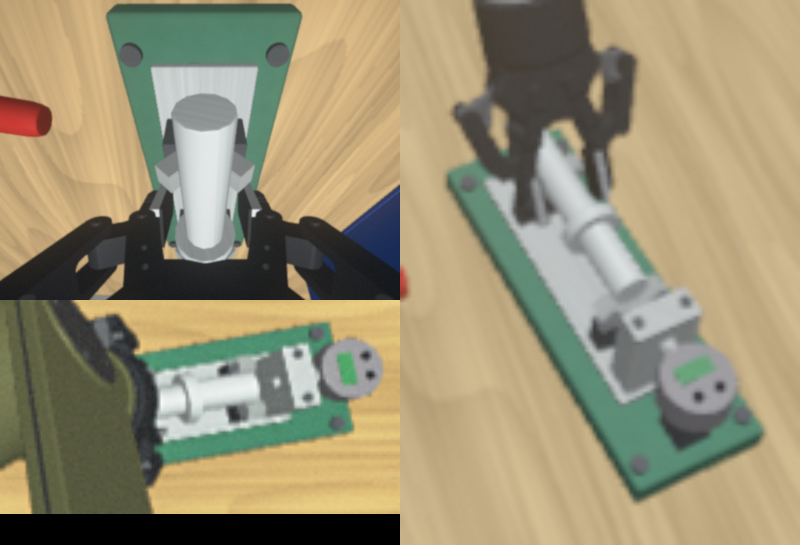

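It lies in the Vs with its foot (top panel (258,87)) just past the near plate and still short of the stop.

```bash
python3 - <<'E'
from h import *
t,s=load("top4"),load("side4")
Y=np.array([-np.sin(YAW),np.cos(YAW)]);X=np.array([np.cos(YAW),np.sin(YAW)]);H=np.array([.518,-.3157])
def st(p): d=np.array(p)[:2]-H;return (d@X*1e3).round(1),(d@Y*1e3).round(1)
h=hsv(t)
# profile along the spindle axis at z of shaft top .088
for y in range(0,46,3):
    u=proj(t,np.r_[H+Y*y*1e-3+X*.0015,.088]);u2=proj(s,np.r_[H+Y*y*1e-3+X*.0015,.088])
    print(y,u.round(1),t["pixels"][int(round(u[1])),int(round(u[0]))].tolist(),s["pixels"][int(round(u2[1])),int(round(u2[0]))].tolist())
p,M,o=now();G=p-.019*M[:,2];print("G",st(G),G[2])
E
```

```text
0 [424.6 177.1] [115, 122, 119] [191, 195, 195]
3 [423.3 177.4] [109, 113, 109] [181, 185, 184]
6 [422.  177.6] [213, 223, 215] [163, 167, 167]
9 [420.8 177.8] [218, 227, 223] [169, 173, 173]
12 [419.5 178. ] [109, 116, 113] [148, 151, 151]
15 [418.2 178.2] [113, 117, 116] [134, 138, 137]
18 [416.9 178.5] [107, 113, 112] [132, 136, 136]
21 [415.6 178.7] [109, 113, 113] [177, 180, 181]
24 [414.4 178.9] [241, 247, 246] [177, 180, 181]
27 [413.1 179.1] [238, 242, 241] [216, 220, 221]
30 [411.8 179.4] [234, 238, 237] [218, 222, 223]
33 [410.5 179.6] [235, 241, 238] [217, 222, 222]
36 [409.3 179.8] [235, 239, 238] [219, 223, 224]
39 [408. 180.] [235, 240, 238] [218, 223, 223]
42 [406.7 180.2] [233, 239, 238] [217, 222, 222]
45 [405.4 180.5] [231, 237, 235] [219, 223, 224]
G (np.float64(2.6), np.float64(113.9)) 0.07680736959061095
```

```bash
python3 -m jog '[[1,0,0,0,0,0,0],[1,0,0,0,0,0,0],[1,0,0,0,0,0,0],[1,0,0,0,0,0,0]]'
python3 -m jog '[[1,-0.0026,0,0.0015,0,0,0],[1,-0.0052,0,0.003,0,0,0],[1,-0.0078,0,0.0045,0,0,0],[1,-0.0104,0,0.006,0,0,0],[1,-0.0104,0,0.006,0,0,0]]'
```

```text
time_s: 9.93
position: [0.5044, -0.2121, 0.0605]
eef_rot: [3.136, 0.521, 1.721]
contact_force: [-1.9, 0.2, 1.7]
finger_gap: 0.283
gripper_force: 58.7
time_s: 10.55
position: [0.5063, -0.2244, 0.0606]
eef_rot: [3.136, 0.521, 1.721]
contact_force: [-1.7, -1.6, 4.4]
finger_gap: 0.29
gripper_force: 58.9
```

```bash
python3 -m jog '[[1,-0.0009,0,0.0005,0,0,0],[1,-0.0017,0,0.001,0,0,0],[1,-0.0026,0,0.0015,0,0,0],[1,-0.0026,0,0.0015,0,0,0]]'
python3 -m jog '[[1,-0.0009,0,0.0005,0,0,0],[1,-0.0017,0,0.001,0,0,0],[1,-0.0017,0,0.001,0,0,0]]'
```

```text
time_s: 11.05
position: [0.5066, -0.2269, 0.0605]
eef_rot: [3.136, 0.521, 1.721]
contact_force: [-2.7, 2.0, 5.2]
finger_gap: 0.284
gripper_force: 59.1
time_s: 11.42
position: [0.507, -0.2288, 0.0605]
eef_rot: [3.136, 0.52, 1.721]
contact_force: [-2.5, 3.3, 5.5]
finger_gap: 0.286
gripper_force: 59.1
```

```bash
python3 -m jog '[[1,-0.0009,0,0.0005,0,0,0],[1,-0.0009,0,0.0005,0,0,0],[1,-0.0009,0,0.0005,0,0,0]]'
python3 - <<'E'
from h import *
from rig import r
for n in("top","side"): pickle.dump(r.grab_frame(n),open(n+"5.pkl","wb"))
t,s=load("top5"),load("side5")
Y=np.array([-np.sin(YAW),np.cos(YAW)]);X=np.array([np.cos(YAW),np.sin(YAW)]);H=np.array([.518,-.3157])
for y in np.arange(-4,20,1.5):
    u=proj(t,np.r_[H+Y*y*1e-3+X*.0015,.088])
    print(y,cv2.getRectSubPix(t["pixels"],(1,1),tuple(map(float,u)))[0,0].tolist())
E
```

```text
time_s: 11.8
position: [0.5071, -0.2298, 0.0605]
eef_rot: [3.136, 0.52, 1.721]
contact_force: [-2.3, 2.9, 5.9]
finger_gap: 0.284
gripper_force: 59.1
-4.0 [212, 222, 218]
-2.5 [178, 187, 182]
-1.0 [115, 121, 115]
0.5 [101, 106, 102]
2.0 [102, 109, 104]
3.5 [125, 133, 129]
5.0 [191, 198, 195]
6.5 [241, 248, 246]
8.0 [239, 244, 243]
9.5 [236, 241, 240]
11.0 [234, 239, 237]
12.5 [234, 238, 237]
14.0 [234, 238, 237]
15.5 [234, 239, 236]
17.0 [233, 238, 236]
18.5 [233, 238, 236]
```

```bash
python3 -m jog '[[1,-0.0009,0,0.0005,0,0,0],[1,-0.0017,0,0.001,0,0,0],[1,-0.0017,0,0.001,0,0,0]]'
python3 -m jog '[[1,-0.0009,0,0.0005,0,0,0],[1,-0.0009,0,0.0005,0,0,0],[1,-0.0009,0,0.0005,0,0,0]]'
```

```text
time_s: 12.28
position: [0.5074, -0.2317, 0.0605]
eef_rot: [3.136, 0.52, 1.721]
contact_force: [-2.9, 2.9, 6.5]
finger_gap: 0.29
gripper_force: 59.1
time_s: 12.65
position: [0.5076, -0.2327, 0.0605]
eef_rot: [3.136, 0.52, 1.721]
contact_force: [-2.8, 2.8, 6.1]
finger_gap: 0.285
gripper_force: 59.1
```

```bash
python3 -m jog '[[1,-0.0009,0,0.0005,0,0,0],[1,-0.0009,0,0.0005,0,0,0],[1,-0.0009,0,0.0005,0,0,0]]'
```

```text
time_s: 13.02
position: [0.5076, -0.2328, 0.0605]
eef_rot: [3.135, 0.519, 1.72]
contact_force: [-3.2, 9.4, 9.2]
finger_gap: 0.284
gripper_force: 59.9
```

```bash
python3 -m jog '[[1,-0.0004,0,0.0003,0,0,0],[1,-0.0004,0,0.0003,0,0,0]]'; python3 -m jog '[[0.3,0,0,0,0,0,0],[0,0,0,0,0,0,0],[-0.2,0,0,0,0,0,0],[-0.2,0,0,0,0,0,0],[-0.2,0,0,0,0,0,0]]'
python3 -m jog '[[-0.2,0,0,-0.02,0,0,0],[-0.2,0,0,-0.06,0,0,0],[-0.2,0,0,-0.11,0,0,0],[-0.2,0,0,-0.15,0,0,0],[-0.2,0,0,-0.15,0,0,0]]'
python3 - <<'E'
from h import *
from rig import r
F={n:r.grab_frame(n) for n in("top","side","wrist")}
t=F["top"]["pixels"][150:225,325:465,::-1];s=F["side"]["pixels"][220:370,250:360,::-1]
a=cv2.resize(F["wrist"]["pixels"][:,:,::-1],(400,300));b=cv2.resize(t,(400,214));c=cv2.resize(s,(400,545))
cv2.imwrite("pics/m6.png",np.hstack([np.vstack([a,b,np.zeros((31,400,3),np.uint8)]),c]))
t=F["top"];Y=np.array([-np.sin(YAW),np.cos(YAW)]);X=np.array([np.cos(YAW),np.sin(YAW)]);H=np.array([.518,-.3157])
for y in np.arange(-4,10,1):
    u=proj(t,np.r_[H+Y*y*1e-3+X*.0015,.088]);print(y,cv2.getRectSubPix(t["pixels"],(1,1),tuple(map(float,u)))[0,0].tolist())
E
```

```text
time_s: 13.28
position: [0.5076, -0.2328, 0.0605]
eef_rot: [3.135, 0.519, 1.72]
contact_force: [-4.0, 10.3, 10.6]
finger_gap: 0.286
gripper_force: 60.2
time_s: 13.9
position: [0.508, -0.2344, 0.0602]
eef_rot: [3.136, 0.52, 1.721]
contact_force: [-0.5, -0.4, -0.4]
finger_gap: 0.603
gripper_force: 0.0
time_s: 14.52
position: [0.498, -0.1598, 0.1935]
eef_rot: [3.128, 0.522, 1.719]
contact_force: [0.3, 0.0, -0.2]
finger_gap: 0.604
gripper_force: 0.0
-4 [203, 214, 209]
-3 [189, 200, 195]
-2 [148, 157, 154]
-1 [107, 114, 113]
0 [125, 133, 130]
1 [147, 156, 152]
2 [177, 186, 182]
3 [211, 218, 216]
4 [234, 240, 238]
5 [233, 239, 237]
6 [232, 238, 236]
7 [231, 237, 235]
8 [230, 236, 233]
9 [229, 235, 233]
```

View pics/m6.png

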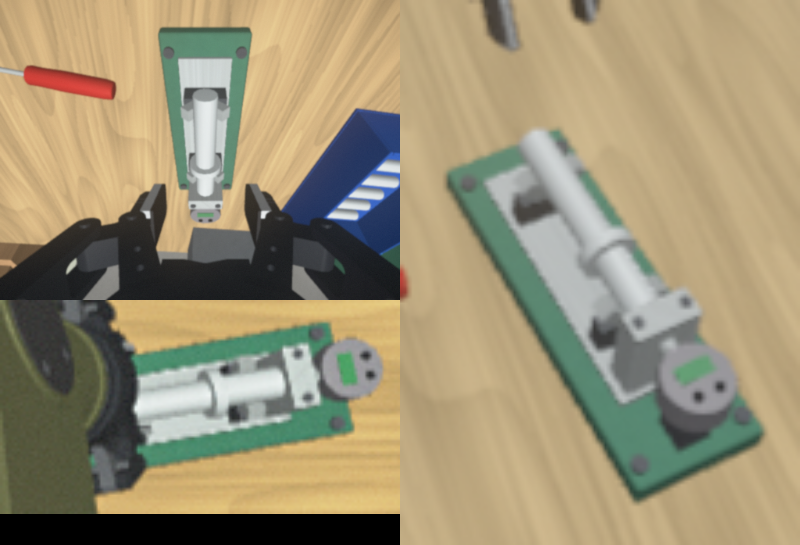

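The images show the spindle seated in both Vs with its foot against the stop, within about a pixel. The push had also stalled there with about 7 N added force. The tool is clear, so I'm handing in.

```bash
python3 -c "
from rig import r
print(r.hand_in())"
```

```text
the job is handed in; nothing more can be done
None
```

The spindle is lying in both Vs, foot against the stop as far as the pictures show; the push read at most about 10 N, the short parts were not touched, and the job was handed in at about 15 s (no verdict was returned).

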